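# Press the jammed plug out with the long pin

## Robot

A 7-joint arm with a two-finger parallel gripper is mounted at the origin on a cart in front of the work surface, level with it; the furniture and walls round the work are solid. World frame = base frame: x ahead of the robot, y to its left, z up, the work surface at z = 0. Lengths are in m, angles in rad, forces in N, time in s.
With the tool pointing down it reaches from about 0.425 to 0.875 m from the base axis. Payload 4.7 kg.
Tool frame: the origin (TCP) lies between the finger pads; the fingertips stand 14 mm ahead of it and the grasp point (between the pads) lies 5 mm behind it; z points along the fingers, y is the line along which they close (so a half turn about z gives the same grasp; the last joint's range is limited). The gripper opens to 87 mm and grips with 3 to 60 N. Pads are 19 mm wide; open, the fingers measure 117 mm over their backs; the gripper's body (75 mm by 190 mm) begins 51 mm behind the grasp point.
Start: joints at [-1.14, 0.321, -0.07, 1.45, 0.023, 1.371, -0.057], TCP at [0.263, 0.594, 0.237] pointing down, gripper open.
Joint ranges: [-2.86, 2.86], [-0.3, 2.09], [-1.38, 1.24], [0.06, 2.45], [-1.56, 4.7], [0.09, 2.05], [-2.69, 2.69]. Speed limits (rad/s): [2.57, 2.57, 3.14, 3.14, 3.14, 3.14, 3.14].

## Interface

Orientations are given as a rotation vector (axis times angle).
In Python, from bench import get_state, get_image, camera_params, close_job gives the robot as it stands. The module is installed in compiled form; this text tells all that it offers.
- The arm moves only by the tool arm_command, never from a script. Its argument "motion" is a list of rows, each a list of 5 numbers: the finger opening in mm, from 0 to 87, then the shift along the tool's x, y, z in mm, then the turn about the tool's z in degrees. In form: [[gripper, x, y, z, spin], ...]. A call has 1 to 5 rows; each row is the pose to reach, as a shift and turn from the pose commanded when the call began, along the tool's axes at that moment; what a row does not reach only later rows make up. A row lasts 1/12 s, in which the tool goes at most 41.7 mm and 7.16 degrees, less where a joint would pass 70% of its speed; a pose out of reach is approached as far as the arm can. A call with a gripper value outside its range is refused whole. The fingers move at their own pace and stop on an object; "newtons" is the grip in N (left out, the last holds). Time passes only in rows, so rows that repeat a pose let the fingers close. It gives the time, the measured TCP pose, the force, the opening and the grip force at its end, in the units of the state.
- get_state(): the state, without advancing time (a new reading comes with each control period).
- get_image(name): name is "side" or "top"; returns (picture, depth): 480x640x3 uint8, red, green, blue; 480x640 float32, m along the optical axis (not along the pixel's ray), 0 where there is no reading.
- camera_params(name): a dict with "intrinsics" (3x3 intrinsics, pixels), "extrinsics" (4x4, takes a point from camera to world coordinates). Camera axes: x right, y down, z forward; pixel columns grow to the right and rows downward; lengths in m; the calibration is good to about 2 mm. A picture is of the moment at which its call begins. camera_params takes no time and is no camera call.
- close_job(): hands the job in; it is judged then, once.
The state is a dict: "time": time; "joint_positions": joint angles; "qd": joint speeds; "joint_torque": joint torques, N m; "position": TCP position; "tool_rot": TCP orientation; "ft_force": force on the tool from outside, world axes, zero at the start; "torque": the same for the moment, N m; "grip_width": opening from 0.0 (shut) to 1.0 (fully open); "grip_force": force on a finger pad.
Only numpy, scipy, OpenCV 4.12 (cv2) and the standard library are available. Lean on these libraries where they do the work, as an engineer would, in place of code of your own. Each camera call takes 0.05 s, during which the arm holds its last target. There are 200 camera calls.

## Task

A brass plug is jammed in the bore of the press-out jig. Take the longest of the three steel pins from the stand, lower it upright into the bore until it rests on the plug, and let go of it; then press on its head from above until the head sits fully down on the block, so that the plug is driven out below. Leave the two shorter pins in the stand.

Things in the scene. Friction and masses are not known exactly. Their poses are not given: they have to be found in the camera images.
- pin_long: The longest plain steel push-out pin: round shank 12 mm in diameter and 105 mm long, its lowest 8 mm tapered to 8 mm across, with a flat disc head 36 mm in diameter and 12 mm thick on top (117 mm in all). Starts upright, tip down, in one of the stand's three holes (which one varies). Origin: centre of the shank's lower tip; z runs along the pin to the head.
- pin_mid: The middle plain steel push-out pin: round shank 12 mm in diameter and 75 mm long, its lowest 8 mm tapered to 8 mm across, with a flat disc head 36 mm in diameter and 12 mm thick on top (87 mm in all). Starts upright, tip down, in one of the stand's three holes (which one varies). Origin: centre of the shank's lower tip; z runs along the pin to the head.
- pin_short: The shortest plain steel push-out pin: round shank 12 mm in diameter and 50 mm long, its lowest 8 mm tapered to 8 mm across, with a flat disc head 36 mm in diameter and 12 mm thick on top (62 mm in all). Starts upright, tip down, in one of the stand's three holes (which one varies). Origin: centre of the shank's lower tip; z runs along the pin to the head.
- stand: Fixed grey plastic block, 60 (x) by 170 (y) by 40 mm high, with three vertical holes 13.5 mm in diameter and 34 mm deep in a row along its own y, at y = -55, 0 and +55 mm. Pins rest on the hole floors, 6 mm above the work surface. Origin: centre of the underside; its yaw varies.
- jig: Fixed press-out jig: aluminium block 60 by 60 mm and 110 mm high on two 32 mm legs over an 8 mm base plate of 80 (x) by 96 (y) mm; the block's top is 150 mm above the work surface. A vertical bore 20 mm in diameter (loose round the pins) goes right through its middle, with a countersunk mouth about 32 mm wide and 6 mm deep. Origin: centre of the base's underside; its yaw varies.
- mouth (a point): Centre of the bore's mouth, level with the block's top face, 150 mm above the work surface; z up.
- plug (a joint): Brass plug 19 mm in diameter and 25 mm long, stuck in the bore; it slides only downward if pushed with about 7 N and stays where it is left. Value in m: how far it has been driven down; at 0 its top lies 45 mm below the bore's mouth. It starts between 0 and 0.012; it does not move under the weight of a pin. When the long pin's head sits on the block it stands at 0.060.
Things that resemble listed ones, but are neither listed nor needed, are in the scene too. Leave any purple look-alike of the pin_mid alone.

How it is judged:
On the way:
1. the long pin stands partway down the bore, its tip 25 to 90 mm below the mouth, and the fingers have let go of it (z of pin_long in the frame of mouth between -0.09 and -0.025 m and horizontal distance between pin_long and mouth below 0.015 m and contact force between the fingers and pin_long below 0.1 N), for 0.1 s.
At the end, for the whole second after the job is handed in: The long pin is upright (within 10 degrees) in the jig's bore with its head down on the block (within 6 mm) and at rest, the plug driven down by more than 50 mm, and the two shorter pins are standing in the stand's holes (z of pin_long in the frame of mouth below -0.099 m and horizontal distance between pin_long and mouth below 0.015 m and angle between pin_long's own z axis and vertical below 0.17 rad and value of joint plug above 0.05 m and linear speed of pin_long below 0.02 m/s and distance between each of pin_mid, pin_short and stand below 0.08 m and height (world z) of each of pin_mid, pin_short below 0.02 m and angle between each of pin_mid, pin_short's own z axis and vertical below 0.35 rad); the robot touches nothing.
It fails at once if a shorter pin is pulled out of the stand (height (world z) of any of pin_mid, pin_short above 0.04 m).
It also fails if it takes over 48 s, if anything falls off the work surface, if the arm or the gripper's body presses on something with over 40 N, if the wrist force passes 120 N, or if a joint passes its speed limit or range.

## Working session

There is one attempt and no reset: what is moved stays moved. The work goes in short steps, Python scripts to look and compute and a tool call to move; the robot and the scene stay as the last step left them, time stands still between calls to the robot, and variables do not carry over. Pictures are saved under pics/ and viewed, at most 10 in all, crops included, and the job is handed in when it is done.

Besides the shell and the picture viewer there is one more tool, called after "Emit:" in YAML: its name, and indented under it one key for each argument. arm_command: Moves the arm, as the interface text tells. Its arguments: {"type":"object","properties":{"motion":{"type":"array"},"newtons":{"type":"number"}},"required":["motion"]}

```bash
mkdir -p pics; cat > h.py <<'E'
import numpy as np, cv2
from bench import *
def grab(n,tag):
    im,d=get_image(n); cv2.imwrite(f'pics/{tag}.png',im[:,:,::-1]); np.savez(f'pics/{tag}.npz',im=im,d=d); return im,d
def pts(n,d):
    p=camera_params(n);K=p['intrinsics'];T=p['extrinsics'];v,u=np.mgrid[:480,:640]
    c=np.stack([(u-K[0,2])/K[0,0]*d,(v-K[1,2])/K[1,1]*d,d],-1)
    return c@T[:3,:3].T+T[:3,3]
E
python3 - <<'E'
from h import *
for n in('top','side'):
    grab(n,n+'0');p=camera_params(n);print(n,p['intrinsics'].round(1).tolist(),p['extrinsics'].round(3).tolist())
print(get_state())
E
```

```text
top [[624.2, 0.0, 318.6], [0.0, 624.2, 244.5], [0.0, 0.0, 1.0]] [[-0.0, -0.985, 0.173, 0.372], [-1.0, -0.004, -0.026, 0.246], [0.026, -0.173, -0.985, 0.945], [0.0, 0.0, 0.0, 1.0]]
side [[548.1, 0.0, 318.4], [0.0, 548.1, 239.2], [0.0, 0.0, 1.0]] [[0.995, -0.059, 0.078, 0.428], [-0.095, -0.376, 0.922, -0.56], [-0.026, -0.925, -0.38, 0.454], [0.0, 0.0, 0.0, 1.0]]
{'time': 0.1, 'joint_positions': array([-1.139878  ,  0.32178565, -0.07009825,  1.45158547,  0.02260107,
        1.37080653, -0.05693655]), 'qd': array([-0.00014939, -0.00267969, -0.00023119, -0.00291896,  0.00236701,
        0.00152353,  0.00225535]), 'joint_torque': array([-1.23823056e-04, -4.92572987e+01, -4.05759634e-01, -3.13398314e+01,
       -6.41116197e-02,  3.94775870e-02,  8.62745037e-05]), 'position': array([0.26299256, 0.59388378, 0.23553079]), 'tool_rot': array([-6.49940951e-01, -3.07333747e+00,  2.78884624e-03]), 'ft_force': array([ 0.15099156, -0.56688549,  0.7730201 ]), 'torque': array([-0.01964474, -0.02699082, -0.04771155]), 'grip_force': 0.0, 'grip_width': 1.0004964068362248}
```

View pics/top0.png

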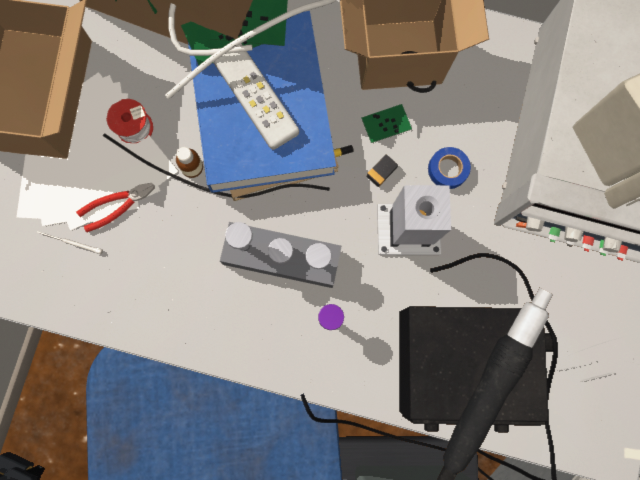

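View pics/side0.png

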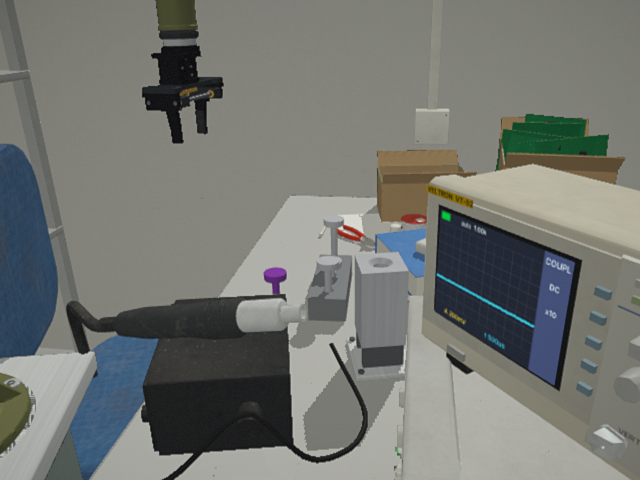

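The top view shows the stand with three heads at about (238,235), (280,250) and (318,256). The jig mouth is near (426,206) and the purple look-alike at (331,317). In the side view the jig is at (380,260), with pins behind it at (333,225) and (328,262).

```bash
python3 - <<'E'
from h import *
z=np.load('pics/top0.npz');im,d=z['im'],z['d'];P=pts('top',d)
hsv=cv2.cvtColor(im,cv2.COLOR_RGB2HSV)
for (u,v) in [(238,235),(280,250),(318,256),(331,317)]:
    p=P[v-4:v+5,u-4:u+5].reshape(-1,3);h=np.median(p[:,2])
    m=(abs(P[...,2]-h)<.006)&(d>0);m[:v-25]=0;m[v+25:]=0;m[:,:u-25]=0;m[:,u+25:]=0
    n,l,s,c=cv2.connectedComponentsWithStats(m.astype(np.uint8));k=l[v,u];q=P[l==k]
    (cx,cy),r=cv2.minEnclosingCircle(q[:,:2].astype(np.float32))
    print((u,v),'h',h.round(4),'mean',q.mean(0).round(4),'circ',round(cx,4),round(cy,4),round(r,4),len(q))
def top(h,box,t=.006):
    m=(abs(P[...,2]-h)<t)&(d>0);M=np.zeros_like(m);M[box[1]:box[3],box[0]:box[2]]=m[box[1]:box[3],box[0]:box[2]]
    q=P[M][:,:2];r=cv2.minAreaRect(q.astype(np.float32));print('rect',h,r,len(q),P[M][:,2].mean());return M
M=top(.15,(370,170,470,270));top(.04,(200,200,350,300),.008)
# bore: hole inside jig top, rays to z=.15
ks=cv2.morphologyEx(M.astype(np.uint8),cv2.MORPH_CLOSE,np.ones((3,3)))
cs,hi=cv2.findContours(ks,cv2.RETR_CCOMP,cv2.CHAIN_APPROX_NONE)
p=camera_params('top');K=p['intrinsics'];T=p['extrinsics']
for c,hh in zip(cs,hi[0]):
    if len(c)>20:
        (u,v),r=cv2.minEnclosingCircle(c);
        mo=cv2.moments(c);u2,v2=mo['m10']/mo['m00'],mo['m01']/mo['m00']
        ray=T[:3,:3]@[(u2-K[0,2])/K[0,0],(v2-K[1,2])/K[1,1],1];s=(.15-T[2,3])/ray[2]
        print(hh[3],(u,v,r),(u2,v2),T[:3,3]+s*ray)
E
python3 - <<'E'
import cv2
a=cv2.imread('pics/top0.png')[150:350,210:470];cv2.imwrite('pics/c1.png',cv2.resize(a,None,fx=3,fy=3,interpolation=cv2.INTER_CUBIC))
E
```

```text
(238, 235) h 0.1232 mean [0.5289 0.3314 0.1233] circ 0.5291 0.3317 0.018 563
(280, 250) h 0.0684 mean [0.5175 0.2777 0.0684] circ 0.518 0.2777 0.0181 493
(318, 256) h 0.0934 mean [0.5061 0.2242 0.0935] circ 0.5065 0.224 0.018 516
(331, 317) h 0.0875 mean [0.4224 0.2068 0.0875] circ 0.4223 0.2066 0.0178 531
rect 0.15 ((0.5620524883270264, 0.08270987123250961), (0.06126421317458153, 0.06093330681324005), 89.7404556274414) 1942 0.15029244108746445
rect 0.04 ((0.5179490447044373, 0.2778118848800659), (0.16984038054943085, 0.06065789982676506), 77.93843841552734) 3169 0.040555008915913994
-1 (426.5, 208.0, 32.19093704223633) (426.6442980315601, 207.5073206442167) [0.56143434 0.08283375 0.15      ]
0 (426.0975646972656, 207.96340942382812, 8.544742584228516) (426.1459915611814, 208.06244725738395) [0.56068258 0.0835142  0.15      ]
```

View pics/c1.png

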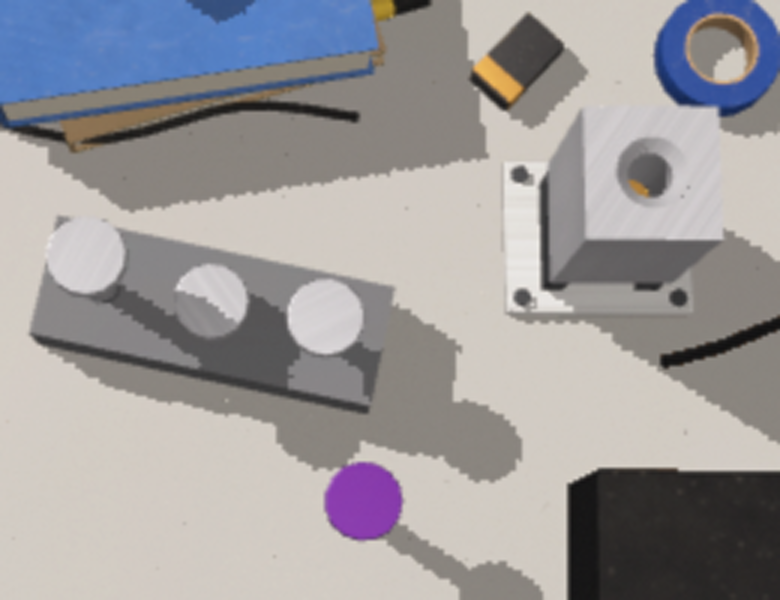

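The crop confirms the long pin is the leftmost, at crop (87,257), with its head top 0.123 m high. The mouth is at crop (650,172), with brass visible inside. Next I check clearances and work out the tool shift.

```bash
cat >> h.py <<'E'
from scipy.spatial.transform import Rotation as Ro
def shift(p):
    s=get_state();R=Ro.from_rotvec(s['tool_rot']).as_matrix();print('t',s['time'],'pos',s['position'].round(4),'f',s['ft_force'].round(1),'gf',s['grip_force'],'w',s['grip_width'])
    print('R',R.round(3).tolist());print('shift mm',(R.T@(np.array(p)-s['position'])*1000).round(1))
E
python3 - <<'E'
from h import *
z=np.load('pics/top0.npz');P=pts('top',z['d']).reshape(-1,3)[z['d'].ravel()>0]
z=np.load('pics/side0.npz');Q=pts('side',z['d']).reshape(-1,3)[z['d'].ravel()>0];P=np.r_[P,Q]
for c in [(.562,.083),(.529,.3315)]:
  for h in (.1,.16,.22):
    o=[]
    for a in range(-180,180,30):
        dx=P[:,:2]-c;r=np.hypot(*dx.T);t=np.degrees(np.arctan2(dx[:,1],dx[:,0]))
        m=(P[:,2]>h)&(P[:,2]<.5)&(abs((t-a+180)%360-180)<15)&(r>.05);o.append((a,round(float(r[m].min()),3) if m.any() else 9))
    print(c,h,o)
shift((.529,.3315,.2))
E
```

```text
(0.562, 0.083) 0.1 [(-180, 0.125), (-150, 0.132), (-120, 0.172), (-90, 0.127), (-60, 0.14), (-30, 0.252), (0, 0.233), (30, 0.237), (60, 0.34), (90, 0.231), (120, 0.507), (150, 0.635)]
(0.562, 0.083) 0.16 [(-180, 9), (-150, 0.173), (-120, 0.172), (-90, 0.127), (-60, 0.14), (-30, 0.255), (0, 9), (30, 0.346), (60, 0.388), (90, 0.784), (120, 0.507), (150, 0.654)]
(0.562, 0.083) 0.22 [(-180, 9), (-150, 9), (-120, 9), (-90, 0.207), (-60, 0.203), (-30, 9), (0, 9), (30, 0.346), (60, 0.454), (90, 0.784), (120, 0.507), (150, 0.679)]
(0.529, 0.3315) 0.1 [(-180, 0.556), (-150, 0.321), (-120, 0.248), (-90, 0.219), (-60, 0.227), (-30, 0.298), (0, 0.242), (30, 0.236), (60, 0.282), (90, 0.553), (120, 0.331), (150, 0.311)]
(0.529, 0.3315) 0.16 [(-180, 0.56), (-150, 9), (-120, 0.367), (-90, 0.377), (-60, 0.415), (-30, 9), (0, 0.295), (30, 0.347), (60, 0.531), (90, 0.555), (120, 0.331), (150, 0.311)]
(0.529, 0.3315) 0.22 [(-180, 0.569), (-150, 9), (-120, 9), (-90, 0.449), (-60, 0.448), (-30, 9), (0, 0.295), (30, 0.403), (60, 0.537), (90, 0.555), (120, 0.331), (150, 0.311)]
t 0.1 pos [0.263  0.5939 0.2355] f [ 0.2 -0.6  0.8] gf 0.0 w 1.0004964068362248
R [[-0.914, 0.405, -0.001], [0.405, 0.914, -0.002], [-0.0, -0.002, -1.0]]
shift mm [-349.5 -132.2   35.8]
```

Emit:
arm_command:
  motion:
    - [87,-35,-13,0,0]
    - [87,-70,-26,0,0]
    - [87,-105,-40,0,0]
    - [87,-140,-53,0,0]
    - [87,-175,-66,0,0]
  newtons: 30

```text
time: 0.52
position: [0.3973, 0.4615, 0.2361]
tool_rot: [-0.65, -3.073, 0.001]
ft_force: [0.8, 1.4, -0.0]
grip_width: 1.0
grip_force: 0.0
```

Emit:
arm_command:
  motion:
    - [87,-35,-13,0,0]
    - [87,-70,-26,0,0]
    - [87,-105,-40,0,0]
    - [87,-140,-53,0,0]
    - [87,-174,-66,0,0]

```text
time: 0.93
position: [0.5299, 0.3305, 0.2362]
tool_rot: [-0.65, -3.073, 0.001]
ft_force: [0.0, -0.1, 0.5]
grip_width: 1.0
grip_force: 0.0
```

Emit:
arm_command:
  motion:
    - [87,0,0,0,0]
    - [87,0,0,0,0]
    - [87,0,0,0,0]

```text
time: 1.18
position: [0.5282, 0.3328, 0.236]
tool_rot: [-0.65, -3.072, 0.0]
ft_force: [-0.4, 0.1, -0.8]
grip_width: 0.998
grip_force: 0.0
```

```bash
python3 -c "
from h import *
shift((.529,.3315,.112))"
```

```text
t 1.1833 pos [0.5282 0.3328 0.236 ] f [-0.4  0.1 -0.8] gf 0.0 w 0.9979076997581651
R [[-0.914, 0.405, -0.001], [0.405, 0.914, 0.0], [0.001, -0.0, -1.0]]
shift mm [ -1.4  -0.9 124. ]
```

Emit:
arm_command:
  motion:
    - [87,-1,-1,30,0]
    - [87,-1,-1,60,0]
    - [87,-1,-1,90,0]
    - [87,-1,-1,112,0]
    - [87,-1,-1,124,0]

```text
time: 1.6
position: [0.5259, 0.3322, 0.1089]
tool_rot: [-0.643, -3.07, 0.005]
ft_force: [-0.3, -0.7, 0.4]
grip_width: 1.001
grip_force: 0.0
```

Emit:
arm_command:
  motion:
    - [60,0,0,0,0]
    - [40,0,0,0,0]
    - [25,0,0,0,0]
    - [25,0,0,0,0]
    - [25,0,0,0,0]

```text
time: 2.02
position: [0.5303, 0.3318, 0.1144]
tool_rot: [0.649, 3.072, 0.004]
ft_force: [0.1, -0.7, -0.6]
grip_width: 0.706
grip_force: 0.0
```

Emit:
arm_command:
  motion:
    - [25,0,0,0,0]
    - [25,0,0,0,0]
    - [25,0,0,0,0]
    - [25,0,0,0,0]

```text
time: 2.35
position: [0.5295, 0.3311, 0.1128]
tool_rot: [0.65, 3.073, 0.0]
ft_force: [0.3, -0.7, 0.5]
grip_width: 0.405
grip_force: 21.1
```

```bash
python3 -c "
from h import *
shift((.529,.3315,.290))
im,d=grab('side','side1');cv2.imwrite('pics/c2.png',cv2.resize(im[120:330,220:440,::-1],None,fx=2.5,fy=2.5))"
```

```text
t 2.35 pos [0.5295 0.3311 0.1128] f [ 0.3 -0.7  0.5] gf 21.087004473956767 w 0.4050095711326912
R [[-0.914, 0.405, 0.0], [0.405, 0.914, 0.0], [-0.0, 0.0, -1.0]]
shift mm [   0.6    0.3 -177.2]
```

View pics/c2.png

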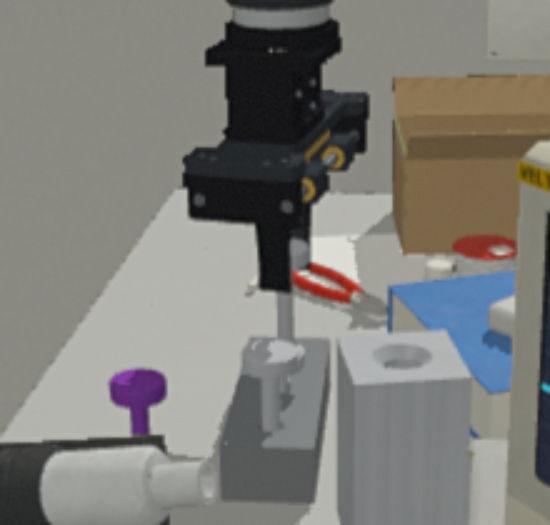

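The fingers hold the long pin's head at crop (290,250), and the opening of about 35 mm matches the head. Lifting.

Emit:
arm_command:
  motion:
    - [25,0,0,0,0]
    - [25,0,0,0,0]
    - [25,0,0,-15,0]
    - [25,0,0,-35,0]
    - [25,0,0,-60,0]
  newtons: 40

```text
time: 2.82
position: [0.528, 0.3304, 0.171]
tool_rot: [-0.649, -3.071, 0.005]
ft_force: [0.1, -0.1, -1.5]
grip_width: 0.398
grip_force: 40.0
```

Emit:
arm_command:
  motion:
    - [25,0,0,-25,0]
    - [25,0,0,-50,0]
    - [25,0,0,-75,0]
    - [25,0,0,-100,0]
    - [25,0,0,-118,0]

```text
time: 3.23
position: [0.5296, 0.3312, 0.2926]
tool_rot: [0.65, 3.073, 0.002]
ft_force: [0.4, 0.3, -1.8]
grip_width: 0.392
grip_force: 40.0
```

Emit:
arm_command:
  motion:
    - [25,0,0,0,0]
    - [25,0,0,0,0]
    - [25,0,0,0,0]

```text
time: 3.48
position: [0.5287, 0.3307, 0.2885]
tool_rot: [-0.65, -3.072, 0.003]
ft_force: [-1.4, -0.1, -1.7]
grip_width: 0.394
grip_force: 40.0
```

```bash
python3 -c "
from h import *
shift((.562,.083,.290))"
```

```text
t 3.4833 pos [0.5287 0.3307 0.2885] f [-1.4 -0.1 -1.7] gf 40.00080297351815 w 0.3944970615703593
R [[-0.914, 0.405, -0.002], [0.405, 0.914, -0.002], [0.001, -0.002, -1.0]]
shift mm [-130.7 -213.    -1.1]
```

Emit:
arm_command:
  motion:
    - [25,-10,-16,0,0]
    - [25,-23,-37,0,0]
    - [25,-37,-60,0,0]
    - [25,-51,-83,0,0]
    - [25,-65,-106,0,0]

```text
time: 3.9
position: [0.5449, 0.2063, 0.288]
tool_rot: [-0.649, -3.071, 0.004]
ft_force: [0.2, -0.0, -1.6]
grip_width: 0.392
grip_force: 40.0
```

Emit:
arm_command:
  motion:
    - [25,-14,-23,0,0]
    - [25,-28,-46,0,0]
    - [25,-42,-69,0,0]
    - [25,-54,-89,0,0]
    - [25,-65,-107,0,0]

```text
time: 4.32
position: [0.5611, 0.0814, 0.2882]
tool_rot: [-0.651, -3.07, 0.003]
ft_force: [-0.6, -0.3, -0.5]
grip_width: 0.396
grip_force: 40.0
```

Emit:
arm_command:
  motion:
    - [25,0,0,0,0]
    - [25,0,0,0,0]
    - [25,0,0,0,0]
    - [25,0,0,0,0]

```text
time: 4.65
position: [0.5614, 0.0853, 0.2895]
tool_rot: [-0.646, -3.073, 0.0]
ft_force: [1.0, 0.4, -0.9]
grip_width: 0.391
grip_force: 40.0
```

```bash
python3 - <<'E'
from h import *
shift((.562,.083,.290))
im,d=grab('side','side2');cv2.imwrite('pics/c3.png',cv2.resize(im[60:320,270:490,::-1],None,fx=2.2,fy=2.2))
im,d=grab('top','top2')
# shank points in side view
P=pts('side',np.load('pics/side2.npz')['d']);m=(np.hypot(P[...,0]-.562,P[...,1]-.083)<.03)&(P[...,2]>.155)&(P[...,2]<.26)
for a in np.arange(.155,.26,.015):
    q=P[m&(P[...,2]>=a)&(P[...,2]<a+.015)]
    if len(q): print(round(a,3),len(q),q.mean(0).round(4),q[:,0].min().round(4),q[:,0].max().round(4))
E
```

```text
t 4.65 pos [0.5614 0.0853 0.2895] f [ 1.   0.4 -0.9] gf 40.00097899348475 w 0.39136707500315004
R [[-0.915, 0.403, -0.002], [0.403, 0.915, 0.0], [0.002, -0.0, -1.0]]
shift mm [-1.5 -1.9 -0.5]
0.17 4 [0.5608 0.0829 0.1845] 0.5588 0.5635
0.185 91 [0.5617 0.0815 0.1934] 0.5566 0.5675
0.2 95 [0.5617 0.0811 0.2078] 0.5565 0.5673
0.215 104 [0.5613 0.0807 0.2229] 0.5564 0.567
0.23 101 [0.5613 0.0809 0.238 ] 0.5564 0.568
0.245 117 [0.5614 0.0807 0.2527] 0.5561 0.5678
```

View pics/c3.png

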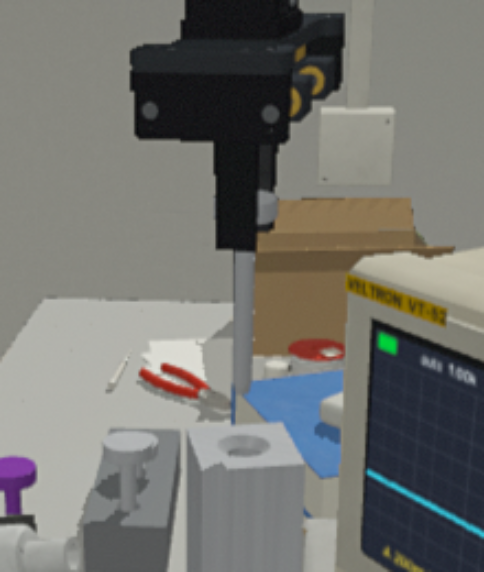

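The side view shows the pin hanging upright, with its tip at crop (243,390) above the bore mouth at (243,443). The tip is at z≈0.183. I shift about 2 mm and lower it.

Emit:
arm_command:
  motion:
    - [25,-1,-2,0,0]
    - [25,-1,-2,10,0]
    - [25,-1,-2,20,0]
    - [25,-1,-2,30,0]
    - [25,-1,-2,40,0]

```text
time: 5.17
position: [0.5616, 0.0815, 0.2489]
tool_rot: [-0.65, -3.073, 0.001]
ft_force: [0.4, -0.3, -1.6]
grip_width: 0.399
grip_force: 40.0
```

Emit:
arm_command:
  motion:
    - [25,0,0,8,0]
    - [25,0,0,16,0]
    - [25,0,0,24,0]
    - [25,0,0,32,0]
    - [25,0,0,32,0]

```text
time: 5.58
position: [0.5611, 0.0813, 0.2165]
tool_rot: [-0.649, -3.071, 0.002]
ft_force: [-0.6, 0.7, -2.8]
grip_width: 0.399
grip_force: 40.0
```

Emit:
arm_command:
  motion:
    - [25,0,0,0,0]
    - [25,0,0,0,0]

```text
time: 5.75
position: [0.5624, 0.0815, 0.219]
tool_rot: [0.65, 3.073, 0.001]
ft_force: [0.1, -0.8, -0.6]
grip_width: 0.391
grip_force: 40.0
```

Emit:
arm_command:
  motion:
    - [25,0,0,2,0]
    - [25,0,0,4,0]
    - [25,0,0,6,0]
    - [25,0,0,6,0]

```text
time: 6.08
position: [0.5619, 0.0814, 0.2122]
tool_rot: [-0.65, -3.073, 0.0]
ft_force: [-0.3, 0.3, -2.5]
grip_width: 0.395
grip_force: 40.0
```

Emit:
arm_command:
  motion:
    - [25,0,0,1,0]
    - [25,0,0,2,0]
    - [25,0,0,3,0]
    - [25,0,0,3,0]

```text
time: 6.42
position: [0.562, 0.0814, 0.2093]
tool_rot: [-0.65, -3.073, 0.0]
ft_force: [-0.1, 0.2, -2.1]
grip_width: 0.397
grip_force: 40.0
```

Emit:
arm_command:
  motion:
    - [25,0,0,1,0]
    - [25,0,0,2,0]
    - [25,0,0,2,0]

```text
time: 6.67
position: [0.562, 0.0814, 0.2073]
tool_rot: [-0.65, -3.073, 0.0]
ft_force: [-0.4, 0.1, -0.7]
grip_width: 0.395
grip_force: 40.0
```

Emit:
arm_command:
  motion:
    - [25,0,0,1,0]
    - [25,0,0,2,0]
    - [25,0,0,2,0]

```text
time: 6.92
position: [0.562, 0.0814, 0.2053]
tool_rot: [-0.65, -3.073, 0.0]
ft_force: [-0.9, -0.2, -1.4]
grip_width: 0.403
grip_force: 40.0
```

Emit:
arm_command:
  motion:
    - [25,0,0,1,0]
    - [25,0,0,2,0]
    - [25,0,0,2,0]

```text
time: 7.17
position: [0.5621, 0.0814, 0.2034]
tool_rot: [-0.65, -3.073, 0.0]
ft_force: [-0.5, 0.1, -0.9]
grip_width: 0.398
grip_force: 40.0
```

Emit:
arm_command:
  motion:
    - [25,0,0,1,0]
    - [25,0,0,2,0]
    - [25,0,0,2,0]

```text
time: 7.42
position: [0.5629, 0.0812, 0.2028]
tool_rot: [0.65, 3.072, 0.001]
ft_force: [-0.8, -0.6, 5.0]
grip_width: 0.393
grip_force: 40.0
```

Emit:
arm_command:
  motion:
    - [25,0,0,1,0]
    - [25,0,0,2,0]
    - [25,0,0,2,0]

```text
time: 7.67
position: [0.5628, 0.0813, 0.2007]
tool_rot: [0.65, 3.072, 0.001]
ft_force: [-0.7, -0.6, 5.0]
grip_width: 0.395
grip_force: 40.0
```

Contact: the force is now about 5 N upward. Releasing.

Emit:
arm_command:
  motion:
    - [50,0,0,0,0]
    - [70,0,0,0,0]
    - [80,0,0,0,0]
    - [80,0,0,0,0]
    - [80,0,0,0,0]

```text
time: 8.08
position: [0.5619, 0.0815, 0.1991]
tool_rot: [-0.65, -3.073, 0.0]
ft_force: [-0.1, -0.1, -0.1]
grip_width: 0.688
grip_force: 0.0
```

Emit:
arm_command:
  motion:
    - [80,0,0,0,0]
    - [80,0,0,-10,0]
    - [80,0,0,-25,0]
    - [80,0,0,-45,0]
    - [80,0,0,-60,0]

```text
time: 8.5
position: [0.5624, 0.0815, 0.2616]
tool_rot: [0.65, 3.072, 0.001]
ft_force: [0.3, -0.3, -0.3]
grip_width: 0.913
grip_force: 0.0
```

Emit:
arm_command:
  motion:
    - [5,0,0,0,0]
    - [5,0,0,0,0]
    - [5,0,0,0,0]
    - [5,0,0,0,0]
    - [5,0,0,0,0]

```text
time: 8.92
position: [0.5615, 0.0814, 0.2585]
tool_rot: [-0.65, -3.072, 0.001]
ft_force: [0.3, 0.3, -1.3]
grip_width: 0.629
grip_force: 0.0
```

```bash
python3 - <<'E'
from h import *
im,d=grab('side','side3');cv2.imwrite('pics/c4.png',cv2.resize(im[60:320,270:490,::-1],None,fx=2.2,fy=2.2))
P=pts('side',d);m=(np.hypot(P[...,0]-.562,P[...,1]-.083)<.03)&(P[...,2]>.153)&(P[...,2]<.225)
q=P[m]
for a in np.arange(.15,.225,.008):
    w=q[(q[:,2]>=a)&(q[:,2]<a+.008)]
    if len(w): print(a.round(3),len(w),w.mean(0).round(4),w.min(0).round(4),w.max(0).round(4))
shift((.562,.083,.232))
E
```

```text
0.15 28 [0.563  0.0772 0.1555] [0.5579 0.0753 0.1532] [0.5692 0.0811 0.1575]
0.158 52 [0.563  0.077  0.1621] [0.5578 0.0733 0.1581] [0.5689 0.0803 0.166 ]
0.166 50 [0.5626 0.0772 0.1702] [0.5578 0.0736 0.166 ] [0.5686 0.0812 0.1738]
0.174 52 [0.5626 0.0766 0.1783] [0.5578 0.0737 0.1741] [0.5683 0.0818 0.182 ]
0.182 48 [0.5624 0.0771 0.1859] [0.5575 0.0738 0.1822] [0.5682 0.0808 0.1896]
0.19 37 [0.5623 0.0766 0.1927] [0.5574 0.073  0.1901] [0.568  0.0812 0.1962]
0.198 106 [0.5613 0.0676 0.2033] [0.5455 0.0622 0.1998] [0.5798 0.0792 0.2059]
0.206 338 [0.5621 0.0753 0.211 ] [0.5457 0.0607 0.2061] [0.5806 0.0973 0.2134]
t 8.9667 pos [0.5616 0.0814 0.2586] f [ 0.5 -0.2 -0.2] gf 0.0 w 0.5761304960727985
R [[-0.914, 0.405, -0.002], [0.405, 0.914, -0.0], [0.001, -0.001, -1.0]]
shift mm [ 0.3  1.7 26.6]
```

View pics/c4.png

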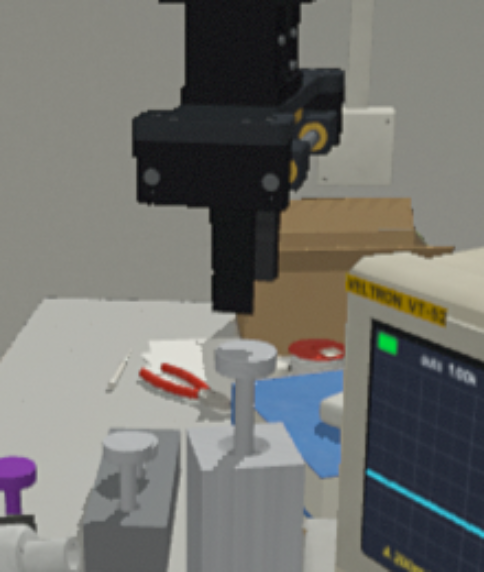

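The pin stands freely in the bore with its head at crop (245,360), top at z≈0.212, and the fingers are closing above it. Now I press down with closed fingers.

Emit:
arm_command:
  motion:
    - [0,0,1,0,0]
    - [0,0,1,0,0]
    - [0,0,1,0,0]
    - [0,0,1,0,0]
    - [0,0,1,0,0]
  newtons: 20

```text
time: 9.38
position: [0.5625, 0.0823, 0.2596]
tool_rot: [0.65, 3.074, 0.0]
ft_force: [0.3, -0.5, -0.9]
grip_width: 0.198
grip_force: 0.0
```

Emit:
arm_command:
  motion:
    - [0,0,0,0,0]
    - [0,0,0,8,0]
    - [0,0,0,16,0]
    - [0,0,0,24,0]
    - [0,0,0,28,0]

```text
time: 9.8
position: [0.5616, 0.0822, 0.2295]
tool_rot: [-0.649, -3.071, 0.002]
ft_force: [0.4, -0.7, -0.1]
grip_width: 0.006
grip_force: 0.0
```

Emit:
arm_command:
  motion:
    - [0,0,0,2,0]
    - [0,0,0,4,0]
    - [0,0,0,6,0]
    - [0,0,0,8,0]
    - [0,0,0,10,0]

```text
time: 10.22
position: [0.5635, 0.0826, 0.2231]
tool_rot: [0.649, 3.071, 0.002]
ft_force: [-0.6, 0.0, 5.6]
grip_width: 0.006
grip_force: 2.9
```

Emit:
arm_command:
  motion:
    - [0,0,0,3,0]
    - [0,0,0,6,0]
    - [0,0,0,9,0]
    - [0,0,0,12,0]
    - [0,0,0,15,0]

```text
time: 10.63
position: [0.5638, 0.0826, 0.2084]
tool_rot: [0.649, 3.07, 0.003]
ft_force: [0.1, 0.2, 5.9]
grip_width: 0.005
grip_force: 3.0
```

Emit:
arm_command:
  motion:
    - [0,0,0,3,0]
    - [0,0,0,6,0]
    - [0,0,0,9,0]
    - [0,0,0,12,0]
    - [0,0,0,15,0]

```text
time: 11.05
position: [0.5638, 0.0826, 0.1934]
tool_rot: [0.649, 3.07, 0.003]
ft_force: [-0.0, -0.6, 5.1]
grip_width: 0.004
grip_force: 3.0
```

Emit:
arm_command:
  motion:
    - [0,0,0,3,0]
    - [0,0,0,6,0]
    - [0,0,0,9,0]
    - [0,0,0,11,0]
    - [0,0,0,13,0]

```text
time: 11.47
position: [0.5637, 0.0826, 0.1802]
tool_rot: [0.649, 3.071, 0.003]
ft_force: [-0.2, 1.5, 6.0]
grip_width: 0.001
grip_force: 2.9
```

Emit:
arm_command:
  motion:
    - [0,0,0,1,0]
    - [0,0,0,2,0]
    - [0,0,0,3,0]
    - [0,0,0,3,0]

```text
time: 11.8
position: [0.5636, 0.0826, 0.1771]
tool_rot: [0.649, 3.071, 0.002]
ft_force: [-0.4, 0.2, 4.7]
grip_width: 0.008
grip_force: 2.3
```

Emit:
arm_command:
  motion:
    - [0,0,0,0.5,0]
    - [0,0,0,1,0]
    - [0,0,0,1,0]

```text
time: 12.05
position: [0.5637, 0.0826, 0.1766]
tool_rot: [0.649, 3.071, 0.003]
ft_force: [-0.6, 0.9, 6.6]
grip_width: 0.004
grip_force: 3.6
```

Emit:
arm_command:
  motion:
    - [0,0,0,0.5,0]
    - [0,0,0,1,0]
    - [0,0,0,1,0]

```text
time: 12.3
position: [0.5637, 0.0826, 0.1765]
tool_rot: [0.649, 3.071, 0.003]
ft_force: [-2.7, -1.0, 12.2]
grip_width: 0.005
grip_force: 5.9
```

The force is rising with no further travel, so the head looks seated. I push a touch more, then retreat and check.

Emit:
arm_command:
  motion:
    - [0,0,0,1,0]
    - [0,0,0,1,0]

```text
time: 12.47
position: [0.5637, 0.0826, 0.1765]
tool_rot: [0.649, 3.07, 0.004]
ft_force: [-4.9, -0.1, 16.8]
grip_width: 0.005
grip_force: 8.2
```

Emit:
arm_command:
  motion:
    - [0,0,0,-10,0]
    - [0,0,0,-30,0]
    - [0,0,0,-60,0]
    - [0,0,0,-90,0]
    - [0,0,0,-110,0]

```text
time: 12.88
position: [0.5633, 0.0824, 0.2857]
tool_rot: [0.649, 3.071, 0.002]
ft_force: [1.0, -0.0, 0.8]
grip_width: 0.004
grip_force: 0.0
```

Emit:
arm_command:
  motion:
    - [0,0,0,0,0]
    - [0,0,0,0,0]
    - [0,0,0,0,0]
    - [0,0,0,0,0]
    - [0,0,0,0,0]

```text
time: 13.3
position: [0.5618, 0.0823, 0.2811]
tool_rot: [-0.649, -3.071, 0.002]
ft_force: [1.1, 0.2, 0.7]
grip_width: 0.0
grip_force: 0.0
```

```bash
python3 - <<'E'
from h import *
im,d=grab('side','side4');cv2.imwrite('pics/c5.png',cv2.resize(im[180:420,270:450,::-1],None,fx=2.4,fy=2.4))
P=pts('side',d);m=(np.hypot(P[...,0]-.562,P[...,1]-.083)<.017)&(P[...,2]>.13)&(P[...,2]<.22);print(np.percentile(P[m][:,2],[5,50,95,100]))
shift((.562,.083,.3))
E
```

```text
[0.16059187 0.16336459 0.16422839 0.16461297]
t 13.35 pos [0.562  0.0823 0.2813] f [-0.3  0.1  0.3] gf 0.0 w 0.004642975026000825
R [[-0.914, 0.405, -0.002], [0.405, 0.914, -0.001], [0.002, -0.001, -1.0]]
shift mm [  0.3   0.7 -18.7]
```

View pics/c5.png

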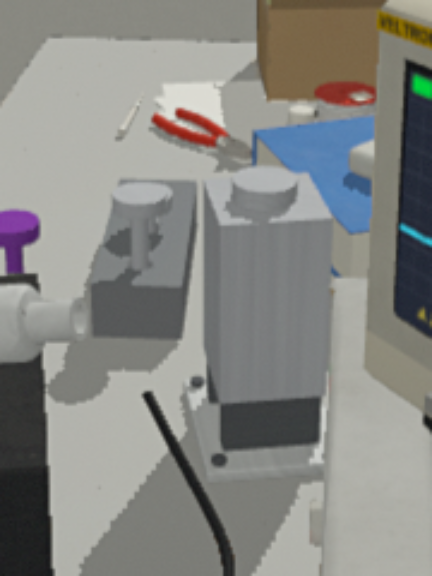

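The head sits flat on the block at crop (264,190), top at z≈0.163. A shorter pin still stands in the stand at (140,220), and the arm is clear.

```bash
python3 -c "
from bench import *
print(close_job())"
```

```text
the job is handed in; nothing more can be done
None
```

The long pin is pressed fully home in the jig with its head flat on the block, which puts the plug about 60 mm down by geometry (not seen directly); the shorter pins were left untouched, and the job was handed in at about 13.4 s with no verdict returned.

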